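# Nest the desk-tub set on the parcel scale and gauge it

## Task

Get this desk-organiser set ready for posting: take the stapler off the scale and stand it upright on the counter clear of the scale, then turn the tare knob until its pointer is on the zero mark while the pan is empty. Next nest all the wooden tubs that are there, upright and fully down inside one another in size order, with the widest standing on the pan between the jaws. Last, slide the gauge jaw shut, without forcing it, until it presses the widest tub against the fixed jaw, and leave it closed there; leave the other things on the counter alone.

Things in the scene. Friction and masses are not known exactly. Their poses are not given: they have to be found in the camera images.
- scale: Grey counter scale, fixed, 250 (x) x 200 (y) mm; steel pan 230 x 168 mm, 50 mm above the counter, with 8 mm lips at its x ends. Origin: on the counter below the pan's centre; z up, x away from the knob, y towards the fixed jaw. Knob housing (110 mm wide, 32 mm high) out to x = -215 mm; gauge rail (50 mm wide, 32 mm high) out to y = -225 mm.
- pan (a point): Centre of the pan's upper surface, 50 mm above the counter; axes as the scale's.
- fixed_jaw: The fixed jaw of the width gauge; origin: middle of its measuring face, 70 mm above the counter. An upright plate 120 mm along x, 10 mm thick, top 100 mm above the counter; the face is at scale y = +80 mm and looks to -y.
- gauge_jaw: The sliding jaw; origin: middle of its measuring face, 80 mm above the counter; axes as the scale's. Plate 120 mm along x, 8 mm thick, top 104 mm above the counter. Slides along the scale's +y towards the fixed jaw: the face is at scale y = -120 mm when fully open, travel 90 mm, and at about -70 mm when it presses the widest tub against the fixed jaw. About 4 N of friction; stays where it is left.
- jaw_grip (a point): Gripping point of the sliding jaw: an upright black grip 14 mm thick along y, 44 mm along x, top 121 mm above the counter (17 mm above this point); 48 mm behind (-y of) the jaw's face. Axes as the scale's.
- tare_knob (a joint): Angle (rad) of the tare knob, range -1.6 to 1.6, anticlockwise seen from above positive; 0 when its white pointer points at the long zero mark on the white dial, i.e. along the scale's +x. About 0.05 N m of friction; stays where it is left.
- knob_grip (a point): Point to grip on the tare knob's axis, 64 mm above the counter; a black upright bar 46 mm long (along the pointer, this point's x axis), 14 mm thick, its top 77 mm and its foot 41 mm above the counter. At scale x = -170 mm.
- stapler: Grey stapler, 110 mm long (x), 34 mm wide (y; upper part 26 mm), 44 mm high, 0.2 kg. Starts on the scale's pan. Origin: underside centre; z up.
- tub150: Twelve-sided open tub of pale wood, the widest and lowest of the set, always present: 150 mm across the outer flats, 134 mm across the inner flats, 45 mm high; upright wall and floor 8 mm thick. Origin: underside centre; z up; a flat faces +x and every 30 deg from it. About 0.17 kg.
- tub123: Twelve-sided open tub of pale wood, second size: 123 mm across the outer flats, 107 mm across the inner flats, 65 mm high; upright wall and floor 8 mm thick. Origin: underside centre; z up; a flat faces +x and every 30 deg from it. About 0.165 kg. When nested its rim is about 28 mm above the next size's rim. May be absent.
- tub96: Twelve-sided open tub of pale wood, third size: 96 mm across the outer flats, 80 mm across the inner flats, 85 mm high; upright wall and floor 8 mm thick. Origin: underside centre; z up; a flat faces +x and every 30 deg from it. About 0.16 kg. When nested its rim is about 28 mm above the next size's rim. May be absent.
- tub69: Twelve-sided open tub of pale wood, fourth size: 69 mm across the outer flats, 53 mm across the inner flats, 105 mm high; upright wall and floor 8 mm thick. Origin: underside centre; z up; a flat faces +x and every 30 deg from it. About 0.14 kg. When nested its rim is about 28 mm above the next size's rim. May be absent.
- tub42: Twelve-sided open tub of pale wood, the narrowest and tallest: 42 mm across the outer flats, 26 mm across the inner flats, 125 mm high; upright wall and floor 8 mm thick. Origin: underside centre; z up; a flat faces +x and every 30 deg from it. About 0.11 kg. When nested its rim is about 28 mm above the next size's rim. May be absent.
- card_bin: Black open box of cards, 90 x 160 mm, about 100 mm high; a bystander. Origin: underside centre.
- glue_jar: Glass jar, 60 mm across, 90 mm high; a bystander. Origin: underside centre.
- tape_dispenser: Black tape dispenser, 70 x 150 mm, 86 mm high; a bystander. Origin: underside centre.
Things that resemble listed ones, but are neither listed nor needed, are in the scene too. What is shaped like the tub123 but blue is not meant.

How it is judged (in metres and radians):
On the way, in this order (a step that is already met when the one before it is completed fails the run):
1. the stapler stands upright on the counter clear of the scale, released (height (world z) of stapler below 0.012 m and horizontal distance between stapler and pan above 0.14 m and contact force between stapler and scale below 0.05 N and angle between stapler's own z axis and vertical below 0.15 rad and contact force between the fingers and stapler below 0.05 N), for 0.2 s.
2. the tare knob's pointer is on the zero mark, with no tub on the pan (value of joint tare_knob between -0.12 and 0.12 rad and height (world z) of stapler below 0.012 m and horizontal distance between stapler and pan above 0.14 m and contact force between stapler and scale below 0.05 N and angle between stapler's own z axis and vertical below 0.15 rad and horizontal distance between each of tub150, tub123, tub96, tub69, tub42 and pan above 0.11 m), for 0.3 s.
3. all tubs present are nested in size order, the widest on the pan between the jaws (angle between each of tub150, tub123, tub96, tub69, tub42's own z axis and vertical below 0.08 rad and horizontal distance between tub150 and tub123 below 0.0087 m and z of tub123 in the frame of tub150 between 0.005 and 0.012 m and horizontal distance between tub150 and tub96 below 0.0227 m and z of tub96 in the frame of tub150 between 0.005 and 0.02 m and horizontal distance between tub150 and tub69 below 0.0366 m and z of tub69 in the frame of tub150 between 0.005 and 0.028 m and horizontal distance between tub150 and tub42 below 0.0506 m and z of tub42 in the frame of tub150 between 0.005 and 0.036 m and horizontal distance between tub123 and tub96 below 0.0087 m and z of tub96 in the frame of tub123 between 0.005 and 0.012 m and horizontal distance between tub123 and tub69 below 0.0227 m and z of tub69 in the frame of tub123 between 0.005 and 0.02 m and horizontal distance between tub123 and tub42 below 0.0366 m and z of tub42 in the frame of tub123 between 0.005 and 0.028 m and horizontal distance between tub96 and tub69 below 0.0087 m and z of tub69 in the frame of tub96 between 0.005 and 0.012 m and horizontal distance between tub96 and tub42 below 0.0227 m and z of tub42 in the frame of tub96 between 0.005 and 0.02 m and horizontal distance between tub69 and tub42 below 0.0087 m and z of tub42 in the frame of tub69 between 0.005 and 0.012 m and x of tub150 in the frame of pan between -0.04 and 0.04 m and y of tub150 in the frame of pan between -0.045 and 0.045 m and z of tub150 in the frame of pan between -0.005 and 0.005 m), for 0.3 s.
4. the sliding jaw presses the widest tub against the fixed jaw (all of step 3 and contact force between gauge_jaw and tub150 above 0.6 N and contact force between fixed_jaw and tub150 above 0.5 N and y of gauge_jaw in the frame of pan between -0.077 and -0.064 m), for 0.1 s.
At the end, for the whole second after the job is handed in: Tubs at rest, upright (0.08 rad), each fully down in the next larger (4 mm); widest within 40 mm (x), 45 mm (y) of the pan centre; jaw face 144 to 157 mm from the fixed jaw; knob within 0.12 rad of zero; stapler upright on the counter, 140 mm or more from the pan centre, not touching the scale (all of step 3 and value of joint tare_knob between -0.12 and 0.12 rad and height (world z) of stapler below 0.012 m and horizontal distance between stapler and pan above 0.14 m and contact force between stapler and scale below 0.05 N and angle between stapler's own z axis and vertical below 0.15 rad and y of gauge_jaw in the frame of pan between -0.077 and -0.064 m and linear speed of each of tub150, tub123, tub96, tub69, tub42 below 0.02 m/s).
It fails at once if the card bin is moved more than 30 mm (distance of card_bin from where it was at the start of the episode above 0.03 m).
It fails at once if the glue jar is moved more than 30 mm (distance of glue_jar from where it was at the start of the episode above 0.03 m).
It fails at once if the tape dispenser is moved more than 30 mm (distance of tape_dispenser from where it was at the start of the episode above 0.03 m).
It fails at once if the gauge jaw is forced against the tub with more than 60 N (contact force between gauge_jaw and tub150 above 60 N).
Of tub123, tub96, tub69, tub42 only 2 to 4 are there at a start; the rules pass over those that are not, and their reading is None.
At some moment in a run one of tub150, tub123, tub96, tub69 may be knocked a few centimetres aside while the robot is not near it.
It also fails if it takes over 210 s, if anything falls off the work surface, if the arm or the gripper's body presses on something with over 40 N, if the wrist force passes 120 N, or if a joint passes its speed limit or range.

## Robot

A 6-joint arm with a two-finger parallel gripper is mounted at the origin on the work surface. World frame = base frame: x ahead of the robot, y to its left, z up, the work surface at z = 0. Lengths are in m, angles in degrees, forces in N, time in s.
With the tool pointing down it reaches from about 0.375 to 0.9 m from the base axis. Payload 3.1 kg.
Tool frame: the origin (TCP) lies between the finger pads; the fingertips stand 11 mm ahead of it and the grasp point (between the pads) lies 8 mm behind it; z points along the fingers, y is the line along which they close (so a half turn about z gives the same grasp; the last joint's range is limited). The gripper opens to 87 mm and grips with 3 to 60 N. Pads are 19 mm wide; open, the fingers measure 117 mm over their backs; the gripper's body (75 mm by 190 mm) begins 51 mm behind the grasp point.
Start: joints at [57.84, 30.224, 82.088, -0, 67.689, -10.227], TCP at [0.233, 0.58, 0.234] pointing down, gripper open.
Joint ranges: [-176.69, 176.69], [-43.24, 126.21], [12.49, 139.97], [-82, 262], [0, 151.66], [-163.58, 163.58]. Speed limits (degrees/s): [159.86, 159.86, 180, 180, 180, 180].

## Interface

Orientations are given as a 3x3 rotation matrix whose columns are the frame's x, y, z axes.
In Python, from rig import bot, viewer, workorder, models gives the robot as it stands.
- The arm moves only by the shell command python3 -m jog 'ROWS'. ROWS is JSON, a list of rows, each a list of 7 numbers: the opening, from 0 (shut) to 1 (fully open), then the shift along the tool's x, y, z in m, then the turn, a rotation vector about the tool's x, y, z in degrees. In form: [[claw, x, y, z, ax, ay, az], ...]. A call has 1 to 20 rows; each row is the pose to reach, as a shift and turn from the pose commanded when the call began, along the tool's axes at that moment; what a row does not reach only later rows make up. A row lasts 1/8 s, in which the tool goes at most 62.5 mm and 10.7 degrees, less where a joint would pass 70% of its speed; a pose out of reach is approached as far as the arm can. A call with a gripper value outside its range is refused whole. The fingers move at their own pace and stop on an object; the grip force is fixed at half the most. Time passes only in rows, so rows that repeat a pose let the fingers close. It gives the time, the measured TCP pose, the force, the opening and the grip force at its end, in the units of the state.
- bot.read_state(): the state, without advancing time (a new reading comes with each control period).
- viewer.capture(name): name is "scene" or "top" or "wrist"; returns (picture, depth): 420x560x3 uint8, blue, green, red; 420x560 float32, m along the optical axis (not along the pixel's ray), 0 where there is no reading.
- viewer.camera_info(name): a dict with "fx", "fy", "cx", "cy" (pixels), "world_to_cam" (4x4, takes a point from world to camera coordinates). Camera axes: x right, y down, z forward; pixel columns grow to the right and rows downward; lengths in m; the calibration is good to about 2 mm. A picture is of the moment at which its call begins: read the wrist's pose just before it. camera_info takes no time and is no camera call; for the wrist camera it gives the pose at the moment of the call.
- workorder.hand_in(): hands the job in; it is judged then, once.
Trained networks look in the newest picture that a camera, given by its name, has taken for a name from the list of things; names that differ only in an ending like _2 or _b are one class to them, and where a whole thing is asked for, a point or a joint stands for the part that bears it (a point fixed in the world has none). Each returns a list of dicts, best first, with "p" (0 to 1); they miss things now and then, are a little off and sometimes report something else, mostly with a low value. They report only what shows in the picture. A call takes as long as a camera call. They do not tell look-alikes from the thing itself.
- models.outline_of(camera, thing): "mask" (420x560 bool, what is visible of it).
- models.tip_of(camera, thing): "xyz" ([x, y, z] in m, in world coordinates, good to about 4 mm: a listed point, or the origin of a listed thing).
The state is a dict: "time_s": time; "joint_positions": joint angles; "qvel": joint speeds; "tau": joint torques, N m; "position": TCP position; "tcp_rot": TCP orientation; "force": force on the tool from outside, world axes, zero at the start; "moment": the same for the moment, N m; "opening": opening from 0.0 (shut) to 1.0 (fully open); "grasp_force": force on a finger pad.
Only numpy, scipy, OpenCV 4.12 (cv2) and the standard library are available. Lean on these libraries where they do the work, as an engineer would, in place of code of your own. Each camera call takes 0.05 s, during which the arm holds its last target. There are 200 camera calls.

## Working session

There is one attempt and no reset: what is moved stays moved. The work goes in short steps, Python scripts to look and compute and a shell command to move; the robot and the scene stay as the last step left them, time stands still between calls to the robot, and variables do not carry over. Pictures are saved under pics/ and viewed, at most 14 in all, crops included, and the job is handed in when it is done.

```bash
ls; mkdir -p pics
cat > h.py <<'E'
import numpy as np, cv2
from rig import bot, viewer, workorder, models
def cap(n,f=None):
    p,d=viewer.capture(n); i=viewer.camera_info(n)
    if f: cv2.imwrite('pics/'+f,p)
    return p,d,i
def pts(d,i,m=None):
    v,u=np.nonzero((d>0) if m is None else (m&(d>0)))
    z=d[v,u]; c=np.stack([(u-i['cx'])/i['fx']*z,(v-i['cy'])/i['fy']*z,z,np.ones_like(z)])
    return (np.linalg.inv(np.array(i['world_to_cam']))@c)[:3].T,u,v
E
python3 - <<'E'
from h import *
s=bot.read_state();print(s)
a=cap('top','top0.png');b=cap('scene','scene0.png')
cv2.imwrite('pics/both.png',cv2.resize(np.vstack([a[0],b[0]]),None,fx=.71,fy=.71))
for n in ['stapler','scale','pan','knob_grip','jaw_grip','gauge_jaw','fixed_jaw','tub150','tub123','tub96','tub69','tub42','card_bin','glue_jar','tape_dispenser']:
  for c in ['top','scene']:
    print(n,c,[(np.round(r['xyz'],3).tolist(),round(r['p'],2)) for r in models.tip_of(c,n)][:4])
E
```

```text
pics
{'time_s': 0.0, 'joint_positions': array([ 5.78383984e+01,  3.02796050e+01,  8.21541342e+01,  8.03659043e-06,
        6.76894499e+01, -1.02271398e+01]), 'qvel': array([ 0.022822  ,  0.07623071, -0.04781514,  0.05233747,  0.06583776,
        0.02173961]), 'tau': array([-1.61853964e-04, -4.40037632e+01, -1.76592493e+01,  6.32674713e-02,
        5.81607269e-02, -1.83167340e-04]), 'position': array([0.23306383, 0.57917528, 0.23257726]), 'tcp_rot': array([[-9.27611506e-01,  3.73544621e-01, -1.14460285e-03],
       [ 3.73546180e-01,  9.27609799e-01, -1.82005901e-03],
       [ 3.81871569e-04, -2.11586970e-03, -9.99997689e-01]]), 'force': array([-0.50603504, -0.05286038, -0.12643909]), 'moment': array([0.01984792, 0.02649889, 0.03001852]), 'grasp_force': 0.0, 'opening': 1.0014266482224292}
stapler top [([0.523, -0.274, 0.05], 0.77)]
stapler scene [([0.529, -0.276, 0.053], 0.95), ([0.532, -0.189, 0.069], 0.64)]
scale top [([0.529, -0.266, -0.001], 0.76)]
scale scene [([0.524, -0.269, -0.004], 0.63)]
pan top [([0.527, -0.267, 0.051], 0.59)]
pan scene [([0.531, -0.267, 0.046], 0.69)]
knob_
[... 1452 characters left out ...]
.002], 0.92), ([0.607, 0.338, 0.002], 0.89), ([0.374, 0.168, 0.001], 0.85)]
tub42 top [([0.549, 0.559, -0.0], 0.93), ([0.618, -0.003, 0.002], 0.88), ([0.195, 0.362, 0.001], 0.73), ([0.372, 0.167, -0.004], 0.65)]
tub42 scene [([0.196, 0.364, -0.0], 0.95), ([0.549, 0.558, 0.002], 0.92), ([0.607, 0.338, 0.002], 0.89), ([0.374, 0.168, 0.001], 0.85)]
card_bin top [([0.779, 0.038, -0.002], 0.84)]
card_bin scene [([0.781, 0.04, 0.002], 0.68), ([0.761, -0.215, -0.002], 0.35)]
glue_jar top [([0.757, 0.258, 0.001], 0.82), ([0.61, 0.344, 0.002], 0.16)]
glue_jar scene [([0.759, 0.26, -0.002], 0.78)]
tape_dispenser top [([0.763, -0.215, 0.001], 0.61)]
tape_dispenser scene [([0.755, -0.215, 0.001], 0.89)]
```

View pics/top0.png

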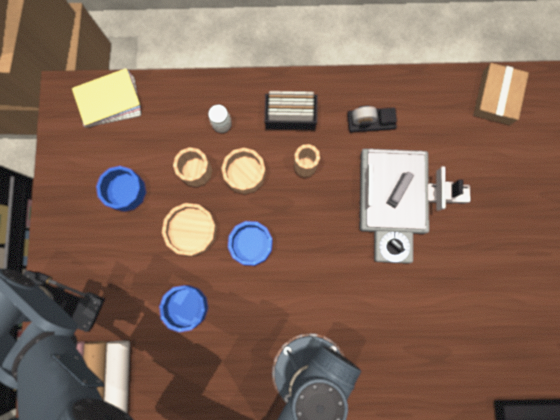

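View pics/scene0.png

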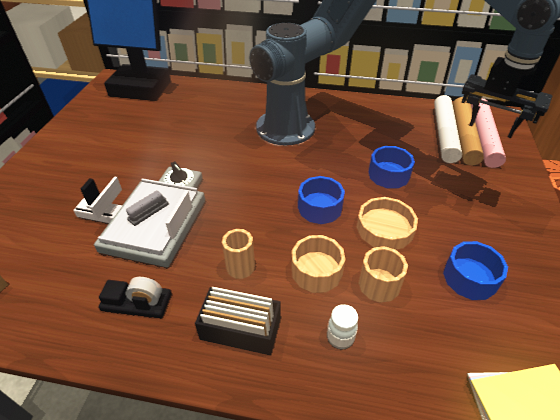

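The top view shows pale wooden tubs at (189,229), (244,171), (192,166) and (306,160), three blue look-alikes, and the stapler on the pan at (401,190). The knob is at (395,246) and the jaw grip at (460,188). tub42 seems to be absent.

```bash
cat >> h.py <<'E'
from scipy.spatial.transform import Rotation as Ro
from scipy.optimize import least_squares
def plan(x,y,z,yaw=None):
    """yaw: direction (deg) of the closing line in the world, mod 180; tool down"""
    s=bot.read_state();R=np.array(s['tcp_rot']);p=np.array(s['position'])
    cur=np.degrees(np.arctan2(R[1,1],R[0,1]))
    d=0 if yaw is None else (yaw-cur+90)%180-90   # world turn
    Rt=Ro.from_euler('z',cur+d,degrees=True).as_matrix()
    # tool axes: y=closing, z=down, x=y cross z
    Y=Rt[:,0];Z=np.array([0,0,-1.]);X=np.cross(Y,Z);T=np.stack([X,Y,Z],1)
    sh=R.T@(np.array([x,y,z])-p);rv=np.degrees(Ro.from_matrix(R.T@T).as_rotvec())
    print('plan',np.round([x,y,z],4),'shift',np.round(sh,4),'rot',np.round(rv,2),'j1 %.1f j6 %.1f'%(s['joint_positions'][0],s['joint_positions'][5]),'t %.1f'%s['time_s'])
def wood(img):
    h=cv2.cvtColor(img,cv2.COLOR_BGR2HSV);return (h[...,0]<25)&(h[...,2]>120)&(h[...,1]>60)
def fit(P,half,z0,c0,ins):
    """fit rim dodecagon to points near height z0 around c0"""
    Q=P[(abs(P[:,2]-z0)<.006)&(np.hypot(*(P[:,:2]-c0).T)<half+.035)][:,:2]
    if len(Q)<15: return None
    mid=(half+ins)/2
    def apo(c,th,Q):
        D=Q-c;a=np.arctan2(D[:,1],D[:,0])-th;a=(a+np.pi/12)%(np.pi/6)-np.pi/12
        return np.hypot(*D.T)*np.cos(a)
    def f(v):
        r=apo(v[:2],v[2],Q); return np.maximum(0,abs(r-mid)-.002)
    best=min((least_squares(f,[*c0,t],loss='soft_l1',f_scale=.002,x_scale=[.01,.01,.1]) for t in np.radians([-10,0,10])),key=lambda r:r.cost)
    th=(np.degrees(best.x[2])+15)%30-15
    return best.x[:2],th,len(Q),np.sqrt(2*best.cost/len(Q))*1e3
TUB=dict(tub150=(.075,.067,.045),tub123=(.0615,.0535,.065),tub96=(.048,.040,.085),tub69=(.0345,.0265,.105))
def tubs(cams,guess,zoff=0):
    for c in cams:
        p,d,i=cap(c);P,u,v=pts(d,i);W=wood(p)[v,u];P=P[W]
        for n,g in guess.items():
            o,s,h=TUB[n];c0=np.array(g)
            Q=P[(abs(P[:,2]-h-zoff)<.008)&(np.hypot(*(P[:,:2]-c0).T)<o+.05)]
            if len(Q): c0=(Q[:,:2].min(0)+Q[:,:2].max(0))/2
            r=fit(P,o,h+zoff,c0,s)
            print(c,n,r and (np.round(r[0],4),'flat %.1f'%r[1],r[2],'rms %.2fmm'%r[3]))
E
python3 - <<'E'
from h import *
tubs(['top','scene'],dict(tub150=(.43,.365),tub123=(.6,.2),tub96=(.607,.338),tub69=(.618,-.003)))
for c in ['top','scene']:
    p,d,i=cap(c)
    for n in ['tub150','stapler']:
        pass
    P,u,v=pts(d,i)
    near=np.hypot(P[:,0]-.527,P[:,1]+.267)<.11
    Q=P[near&(P[:,2]>.085)&(P[:,2]<.105)&(abs(P[:,1]+.267)<.06)][:,:2].astype(np.float32)
    print(c,'stapler top',len(Q),cv2.minAreaRect(Q))
    Q=P[near&(P[:,2]>.062)&(P[:,2]<.105)&(abs(P[:,1]+.267)<.06)][:,:2].astype(np.float32)
    print(c,'stapler all',len(Q),cv2.minAreaRect(Q))
    for nm,b in dict(fixed=(.45,.6,-.215,-.165,.096,.104),gj=(.44,.6,-.41,-.36,.1,.108),jg=(.47,.57,-.46,-.40,.115,.125),knob=(.31,.41,-.31,-.2,.07,.082)).items():
        m=(P[:,0]>b[0])&(P[:,0]<b[1])&(P[:,1]>b[2])&(P[:,1]<b[3])&(P[:,2]>b[4])&(P[:,2]<b[5])
        if m.sum()>4: print(c,nm,m.sum(),cv2.minAreaRect(P[m][:,:2].astype(np.float32)))
plan(.527,-.267,.30,90)
E
```

```text
top tub150 (array([0.4217, 0.3497]), 'flat -8.1', 458, 'rms 0.98mm')
top tub123 (array([0.5959, 0.1854]), 'flat 13.8', 383, 'rms 2.96mm')
top tub96 (array([0.6076, 0.3375]), 'flat -11.1', 294, 'rms 1.03mm')
top tub69 (array([ 0.6181, -0.0034]), 'flat 7.7', 205, 'rms 0.96mm')
scene tub150 (array([0.4226, 0.351 ]), 'flat -8.2', 417, 'rms 1.30mm')
scene tub123 (array([0.5975, 0.1877]), 'flat -4.1', 427, 'rms 4.30mm')
scene tub96 (array([0.6088, 0.3389]), 'flat -12.1', 350, 'rms 1.28mm')
scene tub69 (array([ 0.6192, -0.002 ]), 'flat 8.8', 255, 'rms 1.19mm')
top stapler top 309 ((0.5259362459182739, -0.2769688367843628), (0.02613699994981289, 0.09977948665618896), 58.533599853515625)
top stapler all 380 ((0.5253593921661377, -0.27399110794067383), (0.03372546657919884, 0.10761977732181549), 61.07004165649414)
top fixed 146 ((0.5333993434906006, -0.18282097578048706), (0.00997745431959629, 0.11823330074548721), 86.87259674072266)
top gj 108 ((0.5200186967849731, -0.3882718086242676), (0.0099299605935812, 0.1169770359992981), 86.97360229492188)
top jg 77 ((0.5169149041175842, -0.43213453888
[... 344 characters left out ...]
(0.49991607666015625, -0.2648971378803253), (0.04475029557943344, 0.15765079855918884), 70.93028259277344)
scene fixed 163 ((0.5342044830322266, -0.1823059469461441), (0.012397855520248413, 0.12259554862976074), 86.74745178222656)
scene gj 134 ((0.5200101733207703, -0.38726475834846497), (0.010620096698403358, 0.12107127159833908), 85.94215393066406)
scene jg 84 ((0.517744243144989, -0.43069177865982056), (0.017272165045142174, 0.045725397765636444), 82.29668426513672)
scene knob 64 ((0.35806804895401, -0.2565050423145294), (0.0489148274064064, 0.014362878166139126), 48.157470703125)
plan [ 0.527 -0.267  0.3  ] shift [-0.5886 -0.6758 -0.0664] rot [  0.     0.   -21.93] j1 57.8 j6 -10.2 t 1.8
```

```bash
python3 -m jog '[[1,-0.04,-0.045,-0.03,0,0,0.5],[1,-0.08,-0.09,-0.03,0,0,1],[1,-0.12,-0.138,-0.03,0,0,2],[1,-0.16,-0.184,-0.03,0,0,3],[1,-0.2,-0.23,-0.03,0,0,4],[1,-0.24,-0.276,-0.03,0,0,5],[1,-0.28,-0.323,-0.03,0,0,6],[1,-0.32,-0.37,-0.03,0,0,7],[1,-0.36,-0.415,-0.02,0,0,8],[1,-0.4,-0.46,-0.01,0,0,8],[1,-0.44,-0.507,0,0,0,8],[1,-0.48,-0.553,0,0,0,8],[1,-0.52,-0.6,0,0,0,8],[1,-0.56,-0.646,0,0,0,8],[1,-0.591,-0.684,0,0,0,8],[1,-0.591,-0.684,0,0,0,8],[1,-0.591,-0.684,0,0,0,8],[1,-0.591,-0.684,0,0,0,8],[1,-0.591,-0.684,0,0,0,8]]'
python3 - <<'E'
from h import *
plan(.526,-.2755,.22,60)
p,d,i=cap('wrist','w1.png');P,u,v=pts(d,i)
m=(np.hypot(P[:,0]-.526,P[:,1]+.2755)<.065)&(P[:,2]>.085)
print(m.sum(),m.sum()and cv2.minAreaRect(P[m][:,:2].astype(np.float32)))
m=(np.hypot(P[:,0]-.526,P[:,1]+.2755)<.08)&(P[:,2]>.065)&(abs(P[:,1]+.27)<.06)
print(m.sum(),m.sum()and cv2.minAreaRect(P[m][:,:2].astype(np.float32)))
E
```

```text
time_s: 4.18
position: [0.526, -0.2742, 0.2338]
tcp_rot: [[-0.867, 0.498, -0.0], [0.498, 0.867, 0.0], [0.0, 0.0, -1.0]]
force: [-0.6, -0.0, -0.4]
opening: 0.997
grasp_force: 0.0
plan [ 0.526  -0.2755  0.22  ] shift [-0.0007 -0.0012  0.0138] rot [ 0.01 -0.01  0.15] j1 -38.3 j6 -98.5 t 4.2
74051 ((0.5257187485694885, -0.2707061171531677), (0.11947797238826752, 0.09834132343530655), 73.61325073242188)
81017 ((0.5142902135848999, -0.2656537890434265), (0.12982742488384247, 0.10851504653692245), 9.631464958190918)
```

```bash
python3 -m jog '[[1,-0.001,-0.001,0.05,0,0,0],[1,-0.001,-0.001,0.1,0,0,0],[1,-0.001,-0.001,0.14,0,0,0],[1,-0.001,-0.001,0.162,0,0,0],[1,-0.001,-0.001,0.162,0,0,0],[0,-0.001,-0.001,0.162,0,0,0],[0,-0.001,-0.001,0.162,0,0,0],[0,-0.001,-0.001,0.162,0,0,0],[0,-0.001,-0.001,0.162,0,0,0],[0,-0.001,-0.001,0.162,0,0,0],[0,-0.001,-0.001,0.162,0,0,0],[0,-0.001,-0.001,0.11,0,0,0],[0,-0.001,-0.001,0.06,0,0,0],[0,-0.001,-0.001,0.03,0,0,0],[0,-0.001,-0.001,0.03,0,0,0]]'
python3 -c "
from h import *
plan(.45,-.06,.20,60)"
```

```text
time_s: 6.1
position: [0.5279, -0.2779, 0.2063]
tcp_rot: [[-0.867, 0.499, 0.005], [0.499, 0.867, -0.004], [-0.006, -0.001, -1.0]]
force: [0.2, 0.2, 0.2]
opening: 0.022
grasp_force: 0.0
plan [ 0.45 -0.06  0.2 ] shift [0.1763 0.15   0.005 ] rot [-0.05  0.36  0.07] j1 -38.5 j6 -98.6 t 6.1
```

Run:
```python
from h import *
a=cap('scene');b=cap('wrist');t=cap('top')
cv2.imwrite('pics/m1.png',np.vstack([cv2.resize(a[0][150:290,60:240],(540,420))[:,:],b[0][:, :540]])[:840:1][::1] if 0 else np.hstack([cv2.resize(a[0][130:280,60:240],(400,333)),cv2.resize(b[0],(400,333))]))
P,u,v=pts(t[1],t[2])
m=(np.hypot(P[:,0]-.526,P[:,1]+.2755)<.1)&(P[:,2]>.06)&(abs(P[:,1]+.267)<.06)
print(m.sum(),cv2.minAreaRect(P[m][:,:2].astype(np.float32)),np.percentile(P[m][:,2],[5,50,95]))
for c in ['top','scene','wrist']: print(models.tip_of(c,'stapler')[:2])
```

```text
3302 ((0.5147054195404053, -0.2665571868419647), (0.17469218373298645, 0.11905774474143982), 0.001498027821071446) [0.30454331 0.53116214 0.57965458]
[{'xyz': [0.5231, -0.275, 0.051], 'p': 0.53}, {'xyz': [0.7812, 0.0374, -0.0011], 'p': 0.16}]
[{'xyz': [0.5265, -0.2758, 0.0513], 'p': 0.86}, {'xyz': [0.5305, -0.2657, 0.0452], 'p': 0.31}]
[{'xyz': [0.5235, -0.2808, 0.0478], 'p': 0.8}]
```

View pics/m1.png

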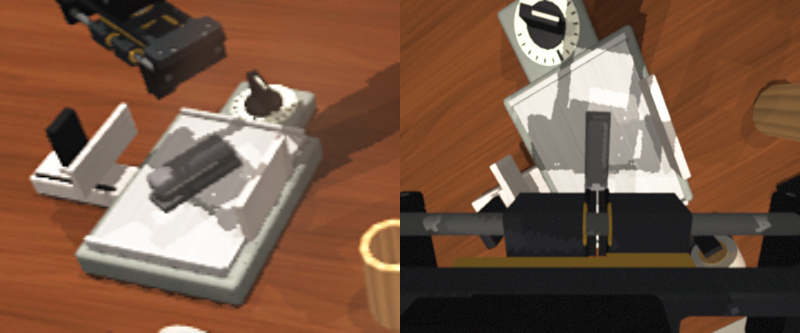

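```bash
python3 -c "
from h import *
print(bot.read_state()['position']);plan(.526,-.276,.068,60)"
```

```text
[ 0.5257104  -0.27624909  0.20179359]
plan [ 0.526 -0.276  0.068] shift [-0.0006  0.0003  0.1338] rot [ 0.03 -0.2   0.06] j1 -38.5 j6 -98.6 t 6.4
```

```bash
python3 -m jog '[[1,0,0,0,0,0,0],[1,0,0,0,0,0,0],[1,0,0,0,0,0,0],[1,0,0,0.03,0,0,0],[1,0,0,0.07,0,0,0],[1,0,0,0.11,0,0,0],[1,0,0,0.133,0,0,0],[1,0,0,0.133,0,0,0],[1,0,0,0.133,0,0,0],[1,0,0,0.133,0,0,0],[1,0,0,0.133,0,0,0]]'
python3 -m jog '[[0,0,0,0,0,0,0],[0,0,0,0,0,0,0],[0,0,0,0,0,0,0],[0,0,0,0,0,0,0],[0,0,0,0,0,0,0],[0,0,0,0,0,0,0],[0,0,0,0,0,0,0],[0,0,0,0,0,0,0],[0,0,0,0,0,0,0],[0,0,0,0,0,0,0]]'
```

```text
time_s: 7.78
position: [0.5271, -0.2773, 0.0717]
tcp_rot: [[-0.867, 0.499, 0.002], [0.499, 0.867, -0.001], [-0.002, -0.0, -1.0]]
force: [0.3, 0.3, -0.1]
opening: 0.992
grasp_force: 0.0
time_s: 9.02
position: [0.5268, -0.2771, 0.0715]
tcp_rot: [[-0.867, 0.499, 0.001], [0.499, 0.867, -0.001], [-0.001, -0.0, -1.0]]
force: [-0.8, 0.1, 5.3]
opening: 0.291
grasp_force: 30.1
```

```bash
python3 -m jog '[[0,0,0,-0.03,0,0,0],[0,0,0,-0.07,0,0,0],[0,0,0,-0.1,0,0,0],[0,0.03,0.025,-0.1,0,0,0],[0,0.07,0.06,-0.1,0,0,0],[0,0.11,0.095,-0.1,0,0,0],[0,0.15,0.13,-0.1,0,0,0],[0,0.175,0.15,-0.1,0,0,0],[0,0.175,0.15,-0.1,0,0,0],[0,0.175,0.15,-0.1,0,0,0],[0,0.175,0.15,-0.06,0,0,0],[0,0.175,0.15,-0.02,0,0,0],[0,0.175,0.15,0.015,0,0,0],[0,0.175,0.15,0.03,0,0,0],[0,0.175,0.15,0.03,0,0,0],[0,0.175,0.15,0.03,0,0,0],[0,0.175,0.15,0.03,0,0,0],[0,0.175,0.15,0.03,0,0,0]]'
```

```text
time_s: 11.28
position: [0.4502, -0.0598, 0.0413]
tcp_rot: [[-0.867, 0.499, 0.002], [0.499, 0.867, -0.001], [-0.002, 0.0, -1.0]]
force: [-0.3, 0.0, -1.8]
opening: 0.293
grasp_force: 29.8
```

Lower 19 mm, release, and rise.

```bash
python3 -m jog '[[0,0,0,0.01,0,0,0],[0,0,0,0.015,0,0,0],[0,0,0,0.018,0,0,0],[0,0,0,0.019,0,0,0],[0,0,0,0.019,0,0,0],[0,0,0,0.019,0,0,0],[0,0,0,0.019,0,0,0]]'
python3 -m jog '[[1,0,0,0,0,0,0],[1,0,0,0,0,0,0],[1,0,0,0,0,0,0],[1,0,0,0,0,0,0],[1,0,0,0,0,0,0],[1,0,0,0,0,0,0],[1,0,0,0,0,0,0],[1,0,0,-0.04,0,0,0],[1,0,0,-0.09,0,0,0],[1,0,0,-0.14,0,0,0],[1,0,0,-0.18,0,0,0],[1,0,0,-0.18,0,0,0],[1,0,0,-0.18,0,0,0],[1,0,0,-0.18,0,0,0]]'
python3 - <<'E'
from h import *
a=cap('scene');t=cap('top')
for c in ['top','scene']: print(models.tip_of(c,'stapler')[:1])
P,u,v=pts(a[1],a[2])
m=(np.hypot(P[:,0]-.45,P[:,1]+.06)<.08)&(P[:,2]>.01)&(P[:,2]<.07)
print(m.sum(),cv2.minAreaRect(P[m][:,:2].astype(np.float32)),P[m][:,2].max())
P,u,v=pts(t[1],t[2])
m=(np.hypot(P[:,0]-.359,P[:,1]+.257)<.04)&(P[:,2]>.07)&(P[:,2]<.09)
if m.sum(): print(m.sum(),cv2.minAreaRect(P[m][:,:2].astype(np.float32)))
plan(.359,-.2567,.15,138);plan(.359,-.2567,.056,138)
E
```

```text
time_s: 12.15
position: [0.4498, -0.0596, 0.0216]
tcp_rot: [[-0.867, 0.499, 0.0], [0.499, 0.867, -0.0], [-0.0, 0.0, -1.0]]
force: [-1.0, -0.2, -2.1]
opening: 0.294
grasp_force: 29.8
time_s: 13.9
position: [0.4486, -0.0591, 0.2001]
tcp_rot: [[-0.867, 0.499, -0.003], [0.499, 0.867, 0.001], [0.004, -0.001, -1.0]]
force: [0.3, 0.9, -0.5]
opening: 1.001
grasp_force: 0.0
[]
[{'xyz': [0.4482, -0.0591, 0.0022], 'p': 0.89}]
483 ((0.44958534836769104, -0.055325549095869064), (0.031993865966796875, 0.10675737261772156), 59.20148468017578) 0.04872677662597602
82 ((0.3593611717224121, -0.256740003824234), (0.04397912323474884, 0.015717942267656326), 48.61843490600586)
plan [ 0.359  -0.2567  0.15  ] shift [-0.0203 -0.216   0.0506] rot [ 7.000e-02 -1.200e-01 -7.794e+01] j1 -21.7 j6 -81.8 t 14.1
plan [ 0.359  -0.2567  0.056 ] shift [-0.0205 -0.216   0.1446] rot [ 7.000e-02 -1.200e-01 -7.794e+01] j1 -21.7 j6 -81.8 t 14.1
```

```bash
sed -i "s/    Rt=Ro/    j=s['joint_positions']; \n    if abs(j[5]-d)>100 or yaw is not None: d=min([d-180,d,d+180],key=lambda q: abs((np.degrees(np.arctan2(y,x))-(j[0]-j[5]+q))))\n    Rt=Ro/" h.py
python3 -m jog '[[0.5,-0.002,-0.02,0,0,0,10],[0.5,-0.006,-0.06,0,0,0,20],[0.5,-0.01,-0.1,0,0,0,30],[0.5,-0.014,-0.14,0,0,0,40],[0.5,-0.018,-0.18,0,0,0,50],[0.5,-0.0205,-0.216,0.02,0,0,60],[0.5,-0.0205,-0.216,0.03,0,0,70],[0.5,-0.0205,-0.216,0.04,0,0,80],[0.5,-0.0205,-0.216,0.05,0,0,90],[0.5,-0.0205,-0.216,0.05,0,0,98],[0.5,-0.0205,-0.216,0.05,0,0,102],[0.5,-0.0205,-0.216,0.05,0,0,102],[0.5,-0.0205,-0.216,0.05,0,0,102],[0.5,-0.0205,-0.216,0.05,0,0,102]]'
python3 -c "
from h import *
plan(.359,-.2567,.056,138.5)"
```

```text
time_s: 15.85
position: [0.3597, -0.2569, 0.1515]
tcp_rot: [[0.668, 0.744, -0.0], [0.744, -0.668, 0.0], [0.0, -0.0, -1.0]]
force: [-0.5, 0.2, 0.8]
opening: 0.5
grasp_force: 0.0
plan [ 0.359  -0.2567  0.056 ] shift [-0.0003 -0.0007  0.0955] rot [-0.01 -0.   -0.4 ] j1 -50.1 j6 -8.2 t 15.8
```

```bash
python3 -m jog '[[0.5,0,-0.001,0.03,0,0,0],[0.5,0,-0.001,0.06,0,0,0],[0.5,0,-0.001,0.085,0,0,0],[0.5,0,-0.001,0.095,0,0,0],[0.5,0,-0.001,0.095,0,0,0],[0.5,0,-0.001,0.095,0,0,0],[0.5,0,-0.001,0.095,0,0,0],[0,0,-0.001,0.095,0,0,0],[0,0,-0.001,0.095,0,0,0],[0,0,-0.001,0.095,0,0,0],[0,0,-0.001,0.095,0,0,0],[0,0,-0.001,0.095,0,0,0],[0,0,-0.001,0.095,0,0,0]]'
python3 -m jog '[[0,0,0,0,0,0,8],[0,0,0,0,0,0,16],[0,0,0,0,0,0,24],[0,0,0,0,0,0,32],[0,0,0,0,0,0,40],[0,0,0,0,0,0,47],[0,0,0,0,0,0,51],[0,0,0,0,0,0,51.5],[0,0,0,0,0,0,51.5],[0,0,0,0,0,0,51.5],[0,0,0,0,0,0,51.5]]'
```

```text
time_s: 17.48
position: [0.3588, -0.2562, 0.0566]
tcp_rot: [[0.668, 0.744, -0.0], [0.744, -0.668, 0.0], [0.0, -0.0, -1.0]]
force: [-0.4, 0.8, 1.9]
opening: 0.159
grasp_force: 30.0
time_s: 18.85
position: [0.3592, -0.2569, 0.0566]
tcp_rot: [[0.998, -0.059, 0.001], [-0.059, -0.998, -0.001], [0.001, 0.001, -1.0]]
force: [-3.2, -3.6, -0.4]
opening: 0.163
grasp_force: 30.0
```

```bash
python3 -m jog '[[0.5,0,0,0,0,0,0],[0.5,0,0,0,0,0,0],[0.5,0,0,0,0,0,0],[0.5,0,0,0,0,0,0],[0.5,0,0,-0.04,0,0,0],[0.5,0,0,-0.09,0,0,0],[0.5,0,0,-0.14,0,0,0],[0.5,0,0,-0.19,0,0,0],[1,0,0,-0.2,0,0,0],[1,0,0,-0.2,0,0,0],[1,0,0,-0.2,0,0,0],[1,0,0,-0.2,0,0,0]]'
python3 - <<'E'
from h import *
w=cap('wrist','w2.png');t=cap('top')
tubs(['top','scene'],dict(tub150=(.421,.35),tub123=(.596,.186),tub96=(.608,.338),tub69=(.618,-.003)))
P,u,v=pts(t[1],t[2])
m=(np.hypot(P[:,0]-.359,P[:,1]+.257)<.04)&(P[:,2]>.07)&(P[:,2]<.09)
if m.sum(): print(m.sum(),cv2.minAreaRect(P[m][:,:2].astype(np.float32)))
P,u,v=pts(w[1],w[2])
m=(np.hypot(P[:,0]-.359,P[:,1]+.257)<.04)&(P[:,2]>.068)&(P[:,2]<.085)
if m.sum(): print(m.sum(),cv2.minAreaRect(P[m][:,:2].astype(np.float32)))
plan(.421,.35,.25,0)
E
```

```text
time_s: 20.35
position: [0.3583, -0.2555, 0.255]
tcp_rot: [[0.998, -0.06, -0.002], [-0.06, -0.998, 0.003], [-0.003, -0.003, -1.0]]
force: [-0.1, 1.1, -1.3]
opening: 0.869
grasp_force: 0.0
top tub150 (array([0.4216, 0.3495]), 'flat -7.9', 453, 'rms 0.96mm')
top tub123 (array([0.596 , 0.1853]), 'flat 12.9', 387, 'rms 3.02mm')
top tub96 (array([0.6077, 0.3376]), 'flat -11.4', 291, 'rms 1.03mm')
top tub69 (array([ 0.618 , -0.0032]), 'flat 8.7', 213, 'rms 1.08mm')
scene tub150 (array([0.4224, 0.351 ]), 'flat -8.6', 466, 'rms 1.23mm')
scene tub123 (array([0.5971, 0.1869]), 'flat 12.7', 420, 'rms 3.16mm')
scene tub96 (array([0.6086, 0.3389]), 'flat -13.7', 354, 'rms 1.26mm')
scene tub69 (array([ 0.6194, -0.0018]), 'flat 5.2', 255, 'rms 1.16mm')
526 ((0.3588379919528961, -0.2559671103954315), (0.013557672500610352, 0.0446835458278656), 86.43997192382812)
plan [0.421 0.35  0.25 ] shift [ 0.0258 -0.6088  0.0065] rot [-1.000e-01 -1.000e-02 -9.344e+01] j1 -50.1 j6 43.3 t 20.6
```

View pics/w2.png

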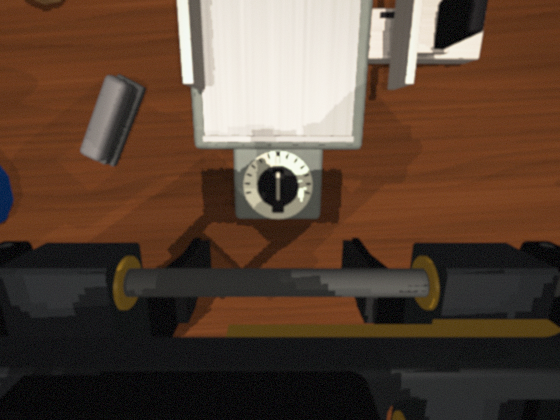

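The wrist view shows the knob at (278,190), its white pointer facing the pan along the zero mark. The pan is empty and the stapler is upright at (112,120).

Run:
```python
from h import *
p,d,i=cap('top');P,u,v=pts(d,i);W=wood(p)[v,u]
for n,c in dict(t123=(.596,.1855),t150=(.4217,.3497),t96=(.6077,.3376),t69=(.6181,-.0033)).items():
    D=P[:,:2]-c;r=np.hypot(*D.T);m=(r<.09)&W&(P[:,2]>.02)
    Z=P[m,2];print(n,'z',np.percentile(Z,[50,80,90,95]).round(3))
    h=np.percentile(Z,80);k=m&(abs(P[:,2]-h)<.004);print('   r pct',np.percentile(r[k],[2,10,50,90,98]).round(4), 'bbox',P[k][:,:2].min(0).round(3),P[k][:,:2].max(0).round(3))
cv2.imwrite('pics/c1.png',cv2.resize(p[130:210,150:350],(800,320),interpolation=cv2.INTER_CUBIC))
```

```text
t123 z [0.064 0.067 0.068 0.069]
   r pct [0.0532 0.0548 0.0585 0.0617 0.0629] bbox [0.533 0.123] [0.658 0.248]
t150 z [0.044 0.047 0.048 0.049]
   r pct [0.0671 0.0683 0.0719 0.0754 0.0764] bbox [0.346 0.274] [0.498 0.425]
t96 z [0.081 0.086 0.088 0.089]
   r pct [0.04   0.041  0.0444 0.0481 0.0491] bbox [0.559 0.289] [0.656 0.387]
t69 z [0.102 0.106 0.108 0.109]
   r pct [0.0265 0.0275 0.0312 0.0344 0.0356] bbox [ 0.584 -0.038] [0.652 0.032]
```

View pics/c1.png

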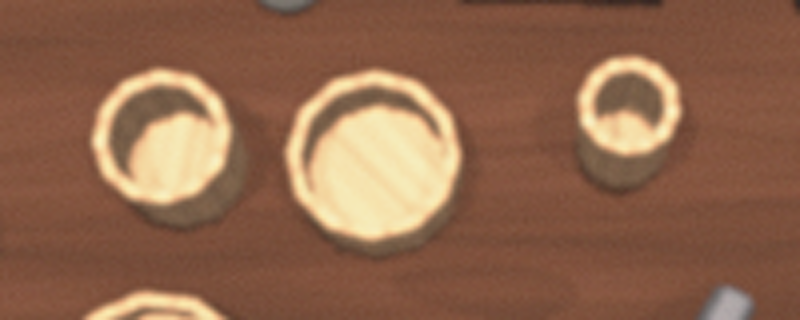

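```bash
sed -i 's/<half+.035)\]/<half+.012)]/' h.py
python3 -m jog '[[0.6,0.025,-0.03,0,0,0,-5],[0.6,0.05,-0.07,0,0,0,-10],[0.6,0.07,-0.115,0,0,0,-15],[0.6,0.08,-0.16,0,0,0,-20],[0.6,0.08,-0.21,0,0,0,-26],[0.6,0.08,-0.26,0,0,0,-32],[0.6,0.075,-0.31,0,0,0,-39],[0.6,0.065,-0.36,0,0,0,-46],[0.6,0.05,-0.41,0,0,0,-53],[0.6,0.03,-0.46,0,0,0,-60],[0.6,0.01,-0.51,0.02,0,0,-67],[0.6,-0.01,-0.56,0.04,0,0,-74],[0.6,-0.03,-0.59,0.06,0,0,-80],[0.6,-0.043,-0.614,0.06,0,0,-85.4],[0.6,-0.043,-0.614,0.06,0,0,-85.4],[0.6,-0.043,-0.614,0.06,0,0,-85.4],[0.6,-0.043,-0.614,0.06,0,0,-85.4],[0.6,-0.043,-0.614,0.06,0,0,-85.4]]'
python3 - <<'E'
from h import *
w=cap('wrist','w3.png')
tubs(['wrist','scene'],dict(tub150=(.421,.35),tub123=(.596,.186)))
plan(.3517,.3599,.026,-8)
E
```

```text
time_s: 22.85
position: [0.3534, 0.3585, 0.1968]
tcp_rot: [[0.142, 0.99, 0.0], [0.99, -0.142, 0.0], [0.0, 0.0, -1.0]]
force: [-0.6, 0.9, 0.6]
opening: 0.599
grasp_force: 0.0
wrist tub150 (array([0.4191, 0.3537]), 'flat -7.4', 1542, 'rms 1.03mm')
wrist tub123 (array([0.5537, 0.2844]), 'flat 9.0', 718, 'rms 5.97mm')
scene tub150 (array([0.4223, 0.3509]), 'flat -7.7', 527, 'rms 1.28mm')
scene tub123 (array([0.5969, 0.1868]), 'flat 14.1', 302, 'rms 1.20mm')
plan [0.3517 0.3599 0.026 ] shift [ 0.0009 -0.0016  0.1707] rot [ 0.01 -0.01 -0.09] j1 32.7 j6 40.8 t 23.0
```

```bash
python3 -m jog '[[0.6,0.001,-0.001,0.04,0,0,0],[0.6,0.001,-0.001,0.09,0,0,0],[0.6,0.001,-0.001,0.13,0,0,0],[0.6,0.001,-0.001,0.16,0,0,0],[0.6,0.001,-0.001,0.17,0,0,0],[0.6,0.001,-0.001,0.17,0,0,0],[0.6,0.001,-0.001,0.17,0,0,0],[0.6,0.001,-0.001,0.17,0,0,0],[0,0.001,-0.001,0.17,0,0,0],[0,0.001,-0.001,0.17,0,0,0],[0,0.001,-0.001,0.17,0,0,0],[0,0.001,-0.001,0.17,0,0,0],[0,0.001,-0.001,0.17,0,0,0],[0,0.001,-0.001,0.17,0,0,0],[0,0.001,-0.001,0.17,0,0,0],[0,0.001,-0.001,0.17,0,0,0]]'
python3 - <<'E'
from h import *
tubs(['scene'],dict(tub150=(.421,.35)))
E
```

```text
time_s: 25.0
position: [0.3518, 0.3603, 0.0265]
tcp_rot: [[0.14, 0.99, -0.0], [0.99, -0.14, -0.0], [-0.0, -0.0, -1.0]]
force: [0.6, 1.0, -1.1]
opening: 0.086
grasp_force: 30.0
scene tub150 (array([0.423 , 0.3508]), 'flat -8.1', 391, 'rms 1.22mm')
```

```bash
python3 -m jog '[[0,0,0,-0.02,0,0,0],[0,0,0,-0.05,0,0,0],[0,0,0,-0.09,0,0,0],[0,-0.01,0.003,-0.13,0,0,0],[0,-0.04,0.013,-0.15,0,0,0],[0,-0.08,0.025,-0.15,0,0,-1],[0,-0.125,0.04,-0.15,0,0,-1],[0,-0.17,0.054,-0.15,0,0,-2],[0,-0.215,0.068,-0.15,0,0,-2],[0,-0.26,0.082,-0.15,0,0,-3],[0,-0.305,0.096,-0.15,0,0,-3],[0,-0.35,0.11,-0.15,0,0,-4],[0,-0.395,0.124,-0.15,0,0,-4],[0,-0.44,0.138,-0.15,0,0,-4.9],[0,-0.485,0.152,-0.15,0,0,-4.9],[0,-0.53,0.167,-0.15,0,0,-4.9],[0,-0.57,0.179,-0.15,0,0,-4.9],[0,-0.6,0.19,-0.15,0,0,-4.9],[0,-0.611,0.192,-0.15,0,0,-4.9],[0,-0.611,0.192,-0.15,0,0,-4.9]]'
python3 - <<'E'
from h import *
s=bot.read_state();print(s['position'])
tubs(['scene','top'],dict(tub150=(.5275,-.276)),zoff=s['position'][2]-.0265)
plan(.4565,-.272,.0785,-3.1)
E
```

```text
time_s: 27.55
position: [0.4559, -0.2711, 0.1761]
tcp_rot: [[0.056, 0.998, -0.001], [0.998, -0.056, 0.001], [0.001, -0.001, -1.0]]
force: [0.2, 0.1, -1.5]
opening: 0.085
grasp_force: 30.0
[ 0.45594315 -0.27105549  0.17610287]
scene tub150 (array([ 0.529 , -0.2723]), 'flat -2.4', 290, 'rms 1.08mm')
top tub150 (array([ 0.5263, -0.2735]), 'flat -1.2', 137, 'rms 1.08mm')
plan [ 0.4565 -0.272   0.0785] shift [-0.0024  0.001   0.0977] rot [-0.11 -0.11  0.01] j1 -42.7 j6 -39.6 t 27.6
```

```bash
python3 -m jog '[[0,-0.004,0,0,0,0,1],[0,-0.004,0,0.03,0,0,1],[0,-0.004,0,0.06,0,0,1],[0,-0.004,0,0.08,0,0,1],[0,-0.004,0,0.09,0,0,1],[0,-0.004,0,0.095,0,0,1],[0,-0.004,0,0.098,0,0,1],[0,-0.004,0,0.099,0,0,1],[0,-0.004,0,0.099,0,0,1],[0,-0.004,0,0.099,0,0,1],[0,-0.004,0,0.099,0,0,1]]'
python3 - <<'E'
from h import *
tubs(['scene','top'],dict(tub150=(.5275,-.276)),zoff=.05)
E
```

```text
time_s: 29.02
position: [0.4565, -0.2756, 0.0778]
tcp_rot: [[0.072, 0.997, 0.0], [0.997, -0.072, -0.0], [-0.0, 0.0, -1.0]]
force: [0.5, 0.3, -1.0]
opening: 0.086
grasp_force: 30.0
scene tub150 (array([ 0.5294, -0.278 ]), 'flat -4.2', 289, 'rms 1.04mm')
top tub150 None
```

```bash
python3 -m jog '[[0,0,0,0.001,0,0,0],[0,0,0,0.002,0,0,0],[0,0,0,0.002,0,0,0],[0.5,0,0,0.002,0,0,0],[0.5,0,0,0.002,0,0,0],[0.5,0,0,0.002,0,0,0],[0.5,0,0,0.002,0,0,0],[0.5,0,0,-0.03,0,0,0],[0.5,0,0,-0.07,0,0,0],[0.5,0.02,0.002,-0.11,0,0,0],[0.5,0.07,0.008,-0.14,0,0,-3],[0.5,0.12,0.014,-0.14,0,0,-6],[0.5,0.17,0.02,-0.14,0,0,-9],[0.5,0.22,0.026,-0.14,0,0,-12],[0.5,0.27,0.032,-0.14,0,0,-15],[0.5,0.32,0.038,-0.14,0,0,-17.5],[0.5,0.37,0.043,-0.14,0,0,-17.5],[0.5,0.42,0.048,-0.14,0,0,-17.5],[0.5,0.453,0.051,-0.14,0,0,-17.5],[0.5,0.453,0.051,-0.14,0,0,-17.5]]'
python3 - <<'E'
from h import *
tubs(['scene','top'],dict(tub150=(.5275,-.276)),zoff=.05)
tubs(['scene','top'],dict(tub123=(.596,.186),tub96=(.608,.338),tub69=(.618,-.003)))
plan(.5404,.1726,.052,13.5)
E
```

```text
time_s: 31.62
position: [0.5399, 0.1748, 0.2173]
tcp_rot: [[-0.235, 0.972, 0.0], [0.972, 0.235, 0.0], [0.0, 0.0, -1.0]]
force: [0.3, 0.5, -0.2]
opening: 0.5
grasp_force: 0.0
scene tub150 (array([ 0.5298, -0.2776]), 'flat -4.1', 288, 'rms 1.05mm')
top tub150 (array([ 0.5266, -0.2795]), 'flat -3.6', 329, 'rms 0.94mm')
scene tub123 (array([0.5969, 0.1864]), 'flat 13.3', 421, 'rms 1.26mm')
scene tub96 (array([0.6081, 0.385 ]), 'flat -12.4', 281, 'rms 1.24mm')
scene tub69 (array([ 0.62  , -0.0016]), 'flat 8.5', 204, 'rms 1.21mm')
top tub123 (array([0.6095, 0.0715]), 'flat 10.2', 40, 'rms 1.37mm')
top tub96 (array([0.6065, 0.3836]), 'flat -11.0', 288, 'rms 1.04mm')
top tub69 (array([ 0.6182, -0.0034]), 'flat 6.7', 186, 'rms 1.02mm')
plan [0.5404 0.1726 0.052 ] shift [0.0009 0.0011 0.1654] rot [-0.05  0.02 -0.19] j1 6.3 j6 -6.9 t 31.8
```

```bash
python3 -m jog '[[0.5,0.001,0.001,0.04,0,0,0],[0.5,0.001,0.001,0.09,0,0,0],[0.5,0.001,0.001,0.13,0,0,0],[0.5,0.001,0.001,0.155,0,0,0],[0.5,0.001,0.001,0.165,0,0,0],[0.5,0.001,0.001,0.165,0,0,0],[0.5,0.001,0.001,0.165,0,0,0],[0.5,0.001,0.001,0.165,0,0,0],[0,0.001,0.001,0.165,0,0,0],[0,0.001,0.001,0.165,0,0,0],[0,0.001,0.001,0.165,0,0,0],[0,0.001,0.001,0.165,0,0,0],[0,0.001,0.001,0.165,0,0,0],[0,0.001,0.001,0.165,0,0,0],[0,0.001,0.001,0.165,0,0,0]]'
python3 - <<'E'
from h import *
tubs(['scene'],dict(tub123=(.596,.186)))
E
```

```text
time_s: 33.7
position: [0.5406, 0.1738, 0.0525]
tcp_rot: [[-0.231, 0.973, -0.0], [0.973, 0.231, -0.0], [0.0, -0.0, -1.0]]
force: [-0.8, -0.2, 0.8]
opening: 0.092
grasp_force: 30.0
scene tub123 (array([0.5981, 0.1866]), 'flat 13.0', 276, 'rms 1.15mm')
```

```bash
python3 -m jog '[[0,0,0,-0.02,0,0,0],[0,0,0,-0.05,0,0,0],[0,0,0,-0.09,0,0,0],[0,0,0,-0.13,0,0,0],[0,-0.015,-0.006,-0.15,0,0,0],[0,-0.05,-0.02,-0.15,0,0,0],[0,-0.09,-0.036,-0.15,0,0,0],[0,-0.13,-0.052,-0.15,0,0,0],[0,-0.17,-0.068,-0.15,0,0,0],[0,-0.21,-0.084,-0.15,0,0,0],[0,-0.25,-0.1,-0.15,0,0,0],[0,-0.29,-0.116,-0.15,0,0,0],[0,-0.33,-0.132,-0.15,0,0,0],[0,-0.37,-0.148,-0.15,0,0,0],[0,-0.405,-0.162,-0.15,0,0,0],[0,-0.43,-0.171,-0.15,0,0,0],[0,-0.437,-0.174,-0.15,0,0,0],[0,-0.437,-0.174,-0.15,0,0,0],[0,-0.437,-0.174,-0.15,0,0,0]]'
python3 - <<'E'
from h import *
s=bot.read_state();print(s['position'])
tubs(['scene','top'],dict(tub123=(.528,-.2785)),zoff=s['position'][2]-.0525)
tubs(['scene','top'],dict(tub150=(.528,-.2785)),zoff=.05)
E
```

```text
time_s: 36.12
position: [0.472, -0.2902, 0.2022]
tcp_rot: [[-0.232, 0.973, -0.001], [0.973, 0.232, 0.001], [0.002, -0.001, -1.0]]
force: [0.6, 0.2, -1.9]
opening: 0.091
grasp_force: 30.0
[ 0.47202883 -0.29015187  0.20219105]
scene tub123 (array([ 0.5302, -0.2752]), 'flat 13.2', 255, 'rms 1.11mm')
top tub123 (array([ 0.5279, -0.2778]), 'flat 12.3', 173, 'rms 1.02mm')
scene tub150 (array([ 0.529, -0.278]), 'flat -4.2', 163, 'rms 1.11mm')
top tub150 (array([ 0.524 , -0.2781]), 'flat -5.1', 39, 'rms 0.72mm')
```

```bash
python3 -m jog '[[0,-0.002,-0.001,0,0,0,0],[0,-0.002,-0.001,0.02,0,0,0],[0,-0.002,-0.001,0.035,0,0,0],[0,-0.002,-0.001,0.045,0,0,0],[0,-0.002,-0.001,0.055,0,0,0],[0,-0.002,-0.001,0.065,0,0,0],[0,-0.002,-0.001,0.075,0,0,0],[0,-0.002,-0.001,0.083,0,0,0],[0,-0.002,-0.001,0.088,0,0,0],[0,-0.002,-0.001,0.09,0,0,0],[0,-0.002,-0.001,0.09,0,0,0],[0,-0.002,-0.001,0.09,0,0,0],[0,-0.002,-0.001,0.09,0,0,0]]'
python3 - <<'E'
from h import *
tubs(['scene','top'],dict(tub123=(.528,-.2785)),zoff=.058)
E
```

```text
time_s: 37.95
position: [0.4721, -0.2939, 0.1128]
tcp_rot: [[-0.231, 0.973, 0.0], [0.973, 0.231, -0.0], [-0.001, 0.0, -1.0]]
force: [-0.1, -0.5, -2.3]
opening: 0.089
grasp_force: 30.0
scene tub123 (array([ 0.5305, -0.2785]), 'flat 14.6', 273, 'rms 1.09mm')
top tub123 None
```

```bash
python3 -m jog '[[0,0,0,0.001,0,0,0],[0,0,0,0.002,0,0,0],[0,0,0,0.002,0,0,0],[0.4,0,0,0.002,0,0,0],[0.4,0,0,0.002,0,0,0],[0.4,0,0,0.002,0,0,0],[0.4,0,0,0.002,0,0,0],[0.4,0,0,-0.03,0,0,0],[0.4,0,0,-0.07,0,0,0],[0.4,0,0,-0.11,0,0,0],[0.5,0.04,0.015,-0.14,0,0,3],[0.5,0.09,0.034,-0.14,0,0,6],[0.5,0.14,0.053,-0.14,0,0,9],[0.5,0.19,0.072,-0.14,0,0,12],[0.5,0.24,0.091,-0.14,0,0,15],[0.5,0.29,0.11,-0.14,0,0,18],[0.5,0.34,0.129,-0.14,0,0,21],[0.5,0.39,0.148,-0.14,0,0,24]]'
python3 - <<'E'
from h import *
tubs(['scene','top'],dict(tub150=(.528,-.2785)),zoff=.05)
tubs(['scene','top'],dict(tub123=(.528,-.2785)),zoff=.058)
tubs(['scene','top'],dict(tub96=(.607,.384),tub69=(.618,-.003)))
plan(.564,.3925,.2,-12)
E
```

```text
time_s: 40.3
position: [0.5258, 0.1217, 0.2527]
tcp_rot: [[0.186, 0.983, 0.0], [0.983, -0.186, -0.0], [-0.0, 0.0, -1.0]]
force: [1.4, 0.0, 0.9]
opening: 0.504
grasp_force: 0.0
scene tub150 (array([ 0.5285, -0.277 ]), 'flat -2.1', 457, 'rms 5.14mm')
top tub150 (array([ 0.5271, -0.2799]), 'flat -2.8', 370, 'rms 3.63mm')
scene tub123 (array([ 0.5305, -0.2786]), 'flat 12.9', 221, 'rms 1.02mm')
top tub123 (array([ 0.5274, -0.2807]), 'flat 12.8', 265, 'rms 0.97mm')
scene tub96 (array([0.6089, 0.3849]), 'flat -10.3', 206, 'rms 1.23mm')
scene tub69 (array([ 0.6197, -0.0017]), 'flat 11.5', 198, 'rms 1.23mm')
top tub96 (array([0.6064, 0.3837]), 'flat -11.7', 247, 'rms 1.04mm')
top tub69 (array([ 0.618 , -0.0034]), 'flat 7.8', 198, 'rms 1.03mm')
plan [0.564  0.3925 0.2   ] shift [ 0.2759 -0.0127  0.0523] rot [-0.02  0.04  1.35] j1 0.9 j6 11.6 t 40.6
```

```bash
python3 -m jog '[[0.5,0.05,-0.002,0.01,0,0,0.5],[0.5,0.1,-0.004,0.02,0,0,1],[0.5,0.15,-0.007,0.03,0,0,1],[0.5,0.2,-0.009,0.04,0,0,1],[0.5,0.25,-0.011,0.05,0,0,1],[0.5,0.275,-0.012,0.052,0,0,1],[0.5,0.275,-0.012,0.052,0,0,1],[0.5,0.275,-0.012,0.052,0,0,1],[0.5,0.275,-0.012,0.052,0,0,1],[0.5,0.275,-0.012,0.09,0,0,1],[0.5,0.275,-0.012,0.13,0,0,1],[0.5,0.275,-0.012,0.165,0,0,1],[0.5,0.275,-0.012,0.181,0,0,1],[0.5,0.275,-0.012,0.181,0,0,1],[0.5,0.275,-0.012,0.181,0,0,1],[0.5,0.275,-0.012,0.181,0,0,1]]'
python3 -c "
from h import *
plan(.564,.3925,.072,-11.5)"
```

```text
time_s: 42.6
position: [0.5658, 0.3929, 0.0734]
tcp_rot: [[0.202, 0.979, 0.003], [0.979, -0.202, 0.001], [0.002, 0.003, -1.0]]
force: [0.1, -0.0, -0.2]
opening: 0.496
grasp_force: 0.0
plan [0.564  0.3925 0.072 ] shift [-0.0008 -0.0017  0.0014] rot [ 0.15 -0.12 -0.13] j1 25.5 j6 37.1 t 42.6
```

```bash
python3 -m jog '[[0,0,0,0,0,0,0],[0,0,0,0,0,0,0],[0,0,0,0,0,0,0],[0,0,0,0,0,0,0],[0,0,0,0,0,0,0],[0,0,0,0,0,0,0],[0,0,0,0,0,0,0]]'
python3 - <<'E'
from h import *
tubs(['scene'],dict(tub96=(.607,.384)))
E
```

```text
time_s: 43.48
position: [0.5645, 0.3924, 0.0715]
tcp_rot: [[0.202, 0.979, -0.0], [0.979, -0.202, -0.0], [-0.0, -0.0, -1.0]]
force: [-1.1, 0.5, -0.2]
opening: 0.092
grasp_force: 30.0
scene tub96 (array([0.6085, 0.3847]), 'flat -11.7', 227, 'rms 1.19mm')
```

```bash
python3 -m jog '[[0,0,0,-0.02,0,0,0],[0,0,0,-0.06,0,0,0],[0,0,0,-0.11,0,0,0],[0,0,0,-0.15,0,0,0],[0,-0.02,0.002,-0.165,0,0,0],[0,-0.06,0.005,-0.165,0,0,0],[0,-0.11,0.009,-0.165,0,0,0],[0,-0.16,0.014,-0.165,0,0,0],[0,-0.21,0.018,-0.165,0,0,0],[0,-0.26,0.022,-0.165,0,0,0],[0,-0.31,0.026,-0.165,0,0,0],[0,-0.36,0.031,-0.165,0,0,0],[0,-0.41,0.035,-0.165,0,0,0],[0,-0.46,0.039,-0.165,0,0,0],[0,-0.51,0.044,-0.165,0,0,0],[0,-0.56,0.048,-0.165,0,0,0],[0,-0.61,0.052,-0.165,0,0,0],[0,-0.645,0.055,-0.165,0,0,0],[0,-0.665,0.057,-0.165,0,0,0],[0,-0.665,0.057,-0.165,0,0,0]]'
python3 - <<'E'
from h import *
viewer.capture('scene');s=bot.read_state();print(s['position'])
tubs(['scene','top'],dict(tub96=(.528,-.28)),zoff=s['position'][2]-.0715)
tubs(['scene','top'],dict(tub123=(.528,-.28)),zoff=.058)
plan(.4857,-.2709,.2365,-11.5)
E
```

```text
time_s: 46.02
position: [0.4855, -0.2711, 0.2361]
tcp_rot: [[0.204, 0.979, -0.001], [0.979, -0.204, 0.001], [0.001, -0.001, -1.0]]
force: [0.7, 0.9, -1.0]
opening: 0.087
grasp_force: 30.0
[ 0.48557741 -0.26977108  0.2360577 ]
scene tub96 (array([ 0.5302, -0.2756]), 'flat -13.0', 290, 'rms 1.29mm')
top tub96 (array([ 0.5283, -0.2765]), 'flat -11.9', 118, 'rms 0.99mm')
scene tub123 (array([ 0.5301, -0.2792]), 'flat 12.7', 183, 'rms 1.07mm')
top tub123 (array([ 0.5284, -0.2814]), 'flat 12.2', 159, 'rms 1.05mm')
plan [ 0.4857 -0.2709  0.2365] shift [-0.0022 -0.0003 -0.    ] rot [-0.04 -0.04 -0.03] j1 -40.5 j6 -28.9 t 46.3
```

```bash
python3 -m jog '[[0,-0.0035,0,0,0,0,0],[0,-0.0035,0,0.02,0,0,0],[0,-0.0035,0,0.035,0,0,0],[0,-0.0035,0,0.05,0,0,0],[0,-0.0035,0,0.06,0,0,0],[0,-0.0035,0,0.07,0,0,0],[0,-0.0035,0,0.08,0,0,0],[0,-0.0035,0,0.088,0,0,0],[0,-0.0035,0,0.094,0,0,0],[0,-0.0035,0,0.097,0,0,0],[0,-0.0035,0,0.097,0,0,0],[0,-0.0035,0,0.097,0,0,0],[0,-0.0035,0,0.097,0,0,0]]'
python3 - <<'E'
from h import *
tubs(['scene','top'],dict(tub96=(.528,-.28)),zoff=.066)
E
```

```text
time_s: 47.9
position: [0.4859, -0.274, 0.1399]
tcp_rot: [[0.202, 0.979, 0.001], [0.979, -0.202, -0.0], [-0.0, 0.001, -1.0]]
force: [-0.6, -0.0, -1.0]
opening: 0.092
grasp_force: 30.0
scene tub96 (array([ 0.5306, -0.2798]), 'flat -11.1', 288, 'rms 1.12mm')
top tub96 None
```

```bash
python3 -m jog '[[0,0,0,0.001,0,0,0],[0,0,0,0.002,0,0,0],[0,0,0,0.002,0,0,0],[0.35,0,0,0.002,0,0,0],[0.35,0,0,0.002,0,0,0],[0.35,0,0,0.002,0,0,0],[0.35,0,0,0.002,0,0,0],[0.35,0,0,-0.03,0,0,0],[0.35,0,0,-0.06,0,0,0],[0.35,0,0,-0.09,0,0,0],[0.6,0.03,0.008,-0.1,0,0,-3],[0.8,0.07,0.018,-0.1,0,0,-6],[1,0.12,0.031,-0.1,0,0,-9],[1,0.17,0.044,-0.1,0,0,-13],[1,0.22,0.057,-0.1,0,0,-16],[1,0.26,0.067,-0.1,0,0,-19.7],[1,0.2925,0.075,-0.1,0,0,-19.7],[1,0.2925,0.075,-0.1,0,0,-19.7],[1,0.2925,0.075,-0.1,0,0,-19.7],[1,0.2925,0.075,-0.1,0,0,-19.7]]'
python3 - <<'E'
from h import *
tubs(['scene','top'],dict(tub96=(.528,-.28)),zoff=.066)
tubs(['scene','wrist','top'],dict(tub69=(.618,-.003)))
plan(.6188,-.0026,.092,8)
E
```

```text
time_s: 50.5
position: [0.6177, -0.0036, 0.2395]
tcp_rot: [[-0.139, 0.99, -0.001], [0.99, 0.139, -0.0], [-0.0, -0.001, -1.0]]
force: [-0.1, -0.6, 0.2]
opening: 1.001
grasp_force: 0.0
scene tub96 (array([ 0.5307, -0.2785]), 'flat -10.7', 178, 'rms 1.13mm')
top tub96 (array([ 0.5287, -0.2809]), 'flat -13.1', 216, 'rms 1.04mm')
scene tub69 (array([ 0.6195, -0.0018]), 'flat 5.2', 261, 'rms 1.17mm')
wrist tub69 (array([ 6.17e-01, -6.00e-04]), 'flat 7.1', 1148, 'rms 0.91mm')
top tub69 None
plan [ 0.6188 -0.0026  0.092 ] shift [0.0005 0.0008 0.1476] rot [-0.    0.    0.01] j1 -10.6 j6 -18.6 t 50.8
```

```bash
python3 -m jog '[[1,0.001,0.001,0.04,0,0,0],[1,0.001,0.001,0.08,0,0,0],[1,0.001,0.001,0.12,0,0,0],[1,0.001,0.001,0.14,0,0,0],[1,0.001,0.001,0.147,0,0,0],[1,0.001,0.001,0.147,0,0,0],[1,0.001,0.001,0.147,0,0,0],[1,0.001,0.001,0.147,0,0,0],[0,0.001,0.001,0.147,0,0,0],[0,0.001,0.001,0.147,0,0,0],[0,0.001,0.001,0.147,0,0,0],[0,0.001,0.001,0.147,0,0,0],[0,0.001,0.001,0.147,0,0,0]]'
python3 - <<'E'
from h import *
tubs(['scene'],dict(tub69=(.618,-.003)))
E
```

```text
time_s: 52.38
position: [0.619, -0.0014, 0.0927]
tcp_rot: [[-0.14, 0.99, -0.0], [0.99, 0.14, -0.0], [-0.0, -0.0, -1.0]]
force: [-0.9, -1.2, 2.6]
opening: 0.793
grasp_force: 29.8
scene tub69 (array([ 0.6188, -0.0009]), 'flat 11.2', 57, 'rms 1.07mm')
```

```bash
python3 -m jog '[[0,0,0,-0.02,0,0,0],[0,0,0,-0.06,0,0,0],[0,0,0,-0.11,0,0,0],[0,0,0,-0.15,0,0,0],[0,0,0,-0.18,0,0,0],[0,-0.02,-0.01,-0.185,0,0,0],[0,-0.06,-0.029,-0.185,0,0,0],[0,-0.1,-0.048,-0.185,0,0,0],[0,-0.14,-0.068,-0.185,0,0,0],[0,-0.18,-0.087,-0.185,0,0,0],[0,-0.22,-0.106,-0.185,0,0,0],[0,-0.25,-0.121,-0.185,0,0,0],[0,-0.263,-0.127,-0.185,0,0,0],[0,-0.263,-0.127,-0.185,0,0,0],[0,-0.263,-0.127,-0.185,0,0,0],[0,-0.263,-0.127,-0.185,0,0,0]]'
python3 - <<'E'
from h import *
viewer.capture('scene');s=bot.read_state();print(s['position'])
tubs(['scene','top','wrist'],dict(tub69=(.53,-.28)),zoff=s['position'][2]-.0927)
tubs(['scene','top'],dict(tub96=(.528,-.28)),zoff=.066)
a=cap('scene');cv2.imwrite('pics/s3.png',cv2.resize(a[0][90:290,60:300],(720,600)))
E
```

```text
time_s: 54.42
position: [0.5306, -0.2782, 0.2775]
tcp_rot: [[-0.142, 0.99, -0.0], [0.99, 0.142, 0.0], [0.0, -0.0, -1.0]]
force: [-0.2, 0.1, -2.1]
opening: 0.79
grasp_force: 29.8
[ 0.53056586 -0.27833245  0.2775565 ]
scene tub69 (array([ 0.5322, -0.2781]), 'flat 8.8', 150, 'rms 1.21mm')
top tub69 None
wrist tub69 (array([ 0.5294, -0.2782]), 'flat 6.6', 4873, 'rms 0.91mm')
scene tub96 (array([ 0.5298, -0.2798]), 'flat -12.8', 246, 'rms 1.19mm')
top tub96 (array([ 0.5292, -0.2814]), 'flat -10.3', 126, 'rms 0.99mm')
```

View pics/s3.png

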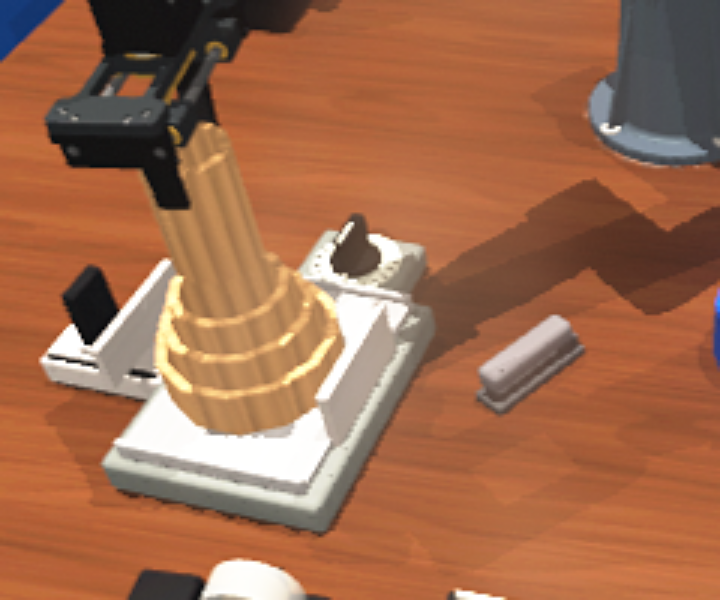

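The nest of three is seated on the pan around (250,350), and tub69 is held above it.

```bash
python3 -m jog '[[0,-0.001,-0.0013,0,0,0,0],[0,-0.001,-0.0013,0.02,0,0,0],[0,-0.001,-0.0013,0.035,0,0,0],[0,-0.001,-0.0013,0.05,0,0,0],[0,-0.001,-0.0013,0.065,0,0,0],[0,-0.001,-0.0013,0.08,0,0,0],[0,-0.001,-0.0013,0.09,0,0,0],[0,-0.001,-0.0013,0.1,0,0,0],[0,-0.001,-0.0013,0.106,0,0,0],[0,-0.001,-0.0013,0.109,0,0,0],[0,-0.001,-0.0013,0.109,0,0,0],[0,-0.001,-0.0013,0.109,0,0,0],[0,-0.001,-0.0013,0.11,0,0,0],[0,-0.001,-0.0013,0.11,0,0,0]]'
```

```text
time_s: 56.52
position: [0.5291, -0.2808, 0.1677]
tcp_rot: [[-0.14, 0.99, 0.0], [0.99, 0.14, -0.0], [-0.0, 0.0, -1.0]]
force: [-0.0, -0.0, -1.4]
opening: 0.79
grasp_force: 29.8
```

```bash
python3 -m jog '[[0,0,0,0.001,0,0,0],[0,0,0,0.001,0,0,0],[1,0,0,0.001,0,0,0],[1,0,0,0.001,0,0,0],[1,0,0,0.001,0,0,0],[1,0,0,0.001,0,0,0],[1,0,0,-0.02,0,0,0],[1,0,0,-0.05,0,0,0],[1,0,0,-0.08,0,0,0],[1,0,0,-0.11,0,0,0],[1,-0.03,-0.006,-0.11,0,0,3],[1,-0.07,-0.015,-0.11,0,0,7],[1,-0.11,-0.024,-0.11,0,0,11],[1,-0.14,-0.03,-0.11,0,0,11],[1,-0.148,-0.033,-0.1,0,0,11],[1,-0.148,-0.033,-0.08,0,0,11],[1,-0.148,-0.033,-0.08,0,0,11],[1,-0.148,-0.033,-0.08,0,0,11],[1,-0.148,-0.033,-0.08,0,0,11]]'
python3 - <<'E'
from h import *
Z=dict(tub150=.05,tub123=.058,tub96=.066,tub69=.074)
for c in ['scene','top']:
    p,d,i=cap(c);P,u,v=pts(d,i);P=P[wood(p)[v,u]]
    for n,z in Z.items():
        o,s,h=TUB[n];r=np.hypot(P[:,0]-.5295,P[:,1]+.280);m=(r>s+.001)&(r<o-.0005)&(abs(P[:,2]-h-z)<.012)
        f=fit(P,o,h+z,np.array([.5295,-.28]),s)
        print(c,n,'rim z median-expected mm',np.round((np.median(P[m,2])-h-z)*1e3,1) if m.sum() else None,f and (f[0].round(4),f[3].round(2)))
    P,u,v=pts(d,i);m=(abs(P[:,0]-.517)<.05)&(abs(P[:,1]+.432)<.03)&(P[:,2]>.115)&(P[:,2]<.126)
    if m.sum()>5: print(cv2.minAreaRect(P[m][:,:2].astype(np.float32)))
plan(.5175,-.432,.096,-3.1)
E
```

```text
time_s: 58.9
position: [0.5177, -0.4317, 0.2486]
tcp_rot: [[0.05, 0.999, 0.001], [0.999, -0.05, -0.001], [-0.001, 0.001, -1.0]]
force: [-0.9, 0.1, -0.7]
opening: 0.996
grasp_force: 0.0
scene tub150 rim z median-expected mm -5.4 (array([ 0.5223, -0.2836]), np.float64(3.47))
scene tub123 rim z median-expected mm -5.8 (array([ 0.5241, -0.2842]), np.float64(3.42))
scene tub96 rim z median-expected mm -5.0 (array([ 0.5282, -0.2775]), np.float64(4.6))
scene tub69 rim z median-expected mm -5.5 (array([ 0.5304, -0.2794]), np.float64(1.14))
((0.5169611573219299, -0.4310106933116913), (0.016500884667038918, 0.044108591973781586), 86.5884017944336)
top tub150 rim z median-expected mm 2.4 None
top tub123 rim z median-expected mm None None
top tub96 rim z median-expected mm None None
top tub69 rim z median-expected mm None None
((0.5336986780166626, -0.43533381819725037), (0.00797687005251646, 0.00884889904409647), 87.03905487060547)
plan [ 0.5175 -0.432   0.096 ] shift [-0.     -0.0003  0.1525] rot [0.06 0.06 0.19] j1 -49.3 j6 -46.4 t 59.0
```

```bash
python3 -m jog '[[1,0,0,0.03,0,0,0],[1,0,0,0.07,0,0,0],[1,0,0,0.11,0,0,0],[1,0,0,0.14,0,0,0],[1,0,0,0.15,0,0,0],[1,0,0,0.15,0,0,0],[1,0,0,0.15,0,0,0],[0,0,0,0.15,0,0,0],[0,0,0,0.15,0,0,0],[0,0,0,0.15,0,0,0],[0,0,0,0.15,0,0,0],[0,0,0,0.15,0,0,0],[0,0,0,0.15,0,0,0],[0,0,0,0.15,0,0,0]]'
python3 - <<'E'
from h import *
a=cap('scene');cv2.imwrite('pics/s4.png',cv2.resize(a[0][90:290,60:300],(720,600),interpolation=cv2.INTER_CUBIC))
E
```

```text
time_s: 60.75
position: [0.5173, -0.4319, 0.0975]
tcp_rot: [[0.051, 0.999, 0.0], [0.999, -0.051, 0.0], [0.0, 0.0, -1.0]]
force: [1.3, 0.5, -0.8]
opening: 0.501
grasp_force: 30.0
```

View pics/s4.png

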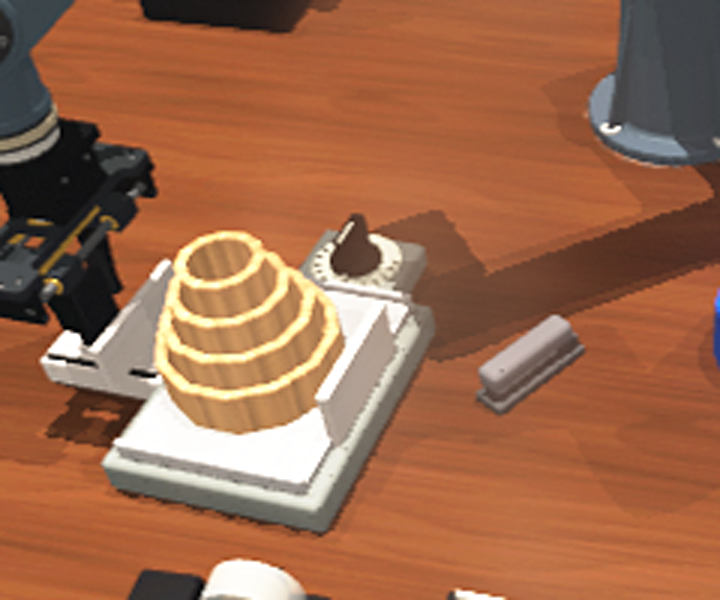

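The four tubs are nested with even rim steps, centred at (250,340), and the gripper holds the jaw grip at (90,320).

```bash
python3 -m jog '[[0,0.003,0,0,0,0,0],[0,0.006,0,0,0,0,0],[0,0.009,0,0,0,0,0],[0,0.012,0,0,0,0,0],[0,0.015,0,0,0,0,0],[0,0.018,0,0,0,0,0],[0,0.021,0,0,0,0,0],[0,0.024,0,0,0,0,0],[0,0.027,0,0,0,0,0],[0,0.03,0,0,0,0,0],[0,0.033,0,0,0,0,0],[0,0.036,0,0,0,0,0],[0,0.039,0,0,0,0,0],[0,0.042,0,0,0,0,0],[0,0.044,0,0,0,0,0],[0,0.045,0,0,0,0,0],[0,0.045,0,0,0,0,0],[0,0.045,0,0,0,0,0]]'
python3 -c "
from h import *
print(bot.read_state()['force'],bot.read_state()['position'])"
```

```text
time_s: 63.05
position: [0.5201, -0.3881, 0.0975]
tcp_rot: [[0.051, 0.999, 0.001], [0.999, -0.051, -0.002], [-0.002, 0.002, -1.0]]
force: [3.1, -6.5, -5.9]
opening: 0.501
grasp_force: 30.0
[ 3.12586994 -6.47465259 -5.91020366] [ 0.52007674 -0.38814495  0.09752606]
```

```bash
python3 -m jog '[[0,0.001,0,0,0,0,0],[0,0.002,0,0,0,0,0],[0,0.003,0,0,0,0,0],[0,0.004,0,0,0,0,0],[0,0.004,0,0,0,0,0],[0,0.004,0,0,0,0,0]]'
python3 -m jog '[[0,0.001,0,0,0,0,0],[0,0.002,0,0,0,0,0],[0,0.002,0,0,0,0,0],[0,0.002,0,0,0,0,0]]'
```

```text
time_s: 63.8
position: [0.5203, -0.3851, 0.0976]
tcp_rot: [[0.051, 0.999, 0.002], [0.999, -0.051, -0.004], [-0.004, 0.002, -1.0]]
force: [2.9, -8.4, -6.6]
opening: 0.506
grasp_force: 30.0
time_s: 64.3
position: [0.5203, -0.385, 0.0976]
tcp_rot: [[0.051, 0.999, 0.002], [0.999, -0.051, -0.007], [-0.007, 0.002, -1.0]]
force: [2.4, -12.4, -8.5]
opening: 0.499
grasp_force: 30.0
```

```bash
python3 -m jog '[[0,0.001,0,0,0,0,0],[0,0.001,0,0,0,0,0],[0,0.0015,0,0,0,0,0],[0,0.0015,0,0,0,0,0]]'
python3 - <<'E'
from h import *
a=cap('scene');cv2.imwrite('pics/s5.png',cv2.resize(a[0][90:290,60:300],(720,600),interpolation=cv2.INTER_CUBIC))
P,u,v=pts(a[1],a[2])
for nm,b in dict(fixed=(.45,.6,-.215,-.165,.097,.104),gj=(.44,.6,-.37,-.31,.1,.107)).items():
    m=(P[:,0]>b[0])&(P[:,0]<b[1])&(P[:,1]>b[2])&(P[:,1]<b[3])&(P[:,2]>b[4])&(P[:,2]<b[5])&~wood(a[0])[v,u]
    if m.sum()>4: print(nm,m.sum(),cv2.minAreaRect(P[m][:,:2].astype(np.float32)))
E
```

```text
time_s: 64.8
position: [0.5203, -0.385, 0.0976]
tcp_rot: [[0.051, 0.999, 0.002], [0.999, -0.051, -0.01], [-0.01, 0.003, -1.0]]
force: [1.4, -14.6, -10.1]
opening: 0.502
grasp_force: 30.0
fixed 162 ((0.531555712223053, -0.19262397289276123), (0.035900115966796875, 0.11946864426136017), 88.07554626464844)
gj 65 ((0.545765221118927, -0.34232059121131897), (0.009585474617779255, 0.07510557770729065), 86.37879180908203)
```

View pics/s5.png

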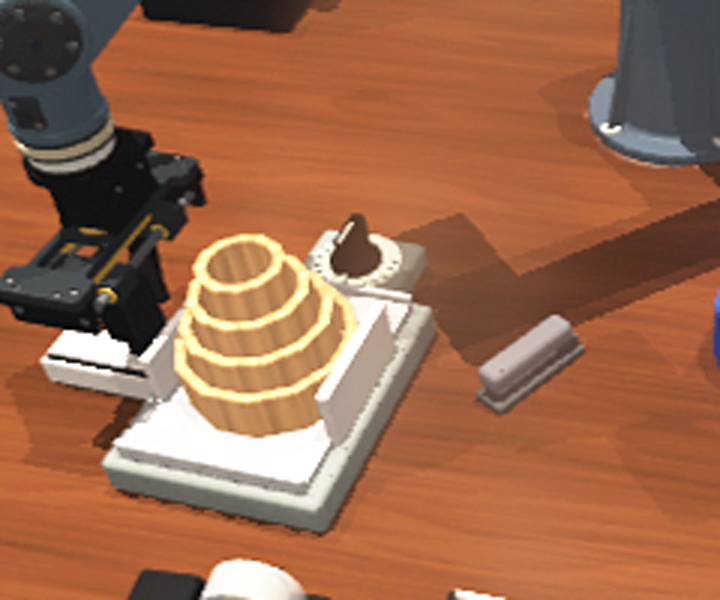

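The tower is now pressed between both jaws: the moving jaw at (165,350) and the fixed jaw at (355,370) both touch the widest tub. The measured gap is about 150 mm. Next I release and back off.

```bash
python3 -m jog '[[0,-0.002,0,0,0,0,0],[0,-0.003,0,0,0,0,0],[1,-0.003,0,0,0,0,0],[1,-0.003,0,0,0,0,0],[1,-0.003,0,0,0,0,0],[1,-0.003,0,0,0,0,0],[1,-0.003,0,0,0,0,0],[1,-0.003,0,-0.03,0,0,0],[1,-0.003,0,-0.06,0,0,0],[1,-0.003,0,-0.1,0,0,0],[1,-0.003,0,-0.13,0,0,0],[1,-0.003,0,-0.13,0,0,0],[1,-0.003,0,-0.13,0,0,0]]'
python3 - <<'E'
from h import *
a=cap('scene');cv2.imwrite('pics/s6.png',cv2.resize(a[0][90:290,60:300],(720,600),interpolation=cv2.INTER_CUBIC))
P,u,v=pts(a[1],a[2]);W=~wood(a[0])[v,u]
m=(abs(P[:,0]-.52)<.08)&(P[:,1]>-.37)&(P[:,1]<-.31)&(P[:,2]>.1)&(P[:,2]<.107)&W
print(cv2.minAreaRect(P[m][:,:2].astype(np.float32)))
print(models.tip_of('scene','gauge_jaw')[:1],models.tip_of('scene','stapler')[:1])
m=(np.hypot(P[:,0]-.359,P[:,1]+.257)<.04)&(P[:,2]>.07)&(P[:,2]<.09)
print(cv2.minAreaRect(P[m][:,:2].astype(np.float32)))
E
```

```text
time_s: 66.47
position: [0.5191, -0.3818, 0.2265]
tcp_rot: [[0.051, 0.999, -0.001], [0.999, -0.051, 0.001], [0.001, -0.002, -1.0]]
force: [-0.3, 0.4, -0.1]
opening: 1.001
grasp_force: 0.0
((0.5473284125328064, -0.34198322892189026), (0.009410697966814041, 0.07655326277017593), 83.54845428466797)
[{'xyz': [0.5277, -0.3387, 0.0825], 'p': 0.76}] [{'xyz': [0.5179, -0.3864, 0.1052], 'p': 0.61}]
((0.35978731513023376, -0.2557772397994995), (0.017705930396914482, 0.049286067485809326), 85.74220275878906)
```

View pics/s6.png

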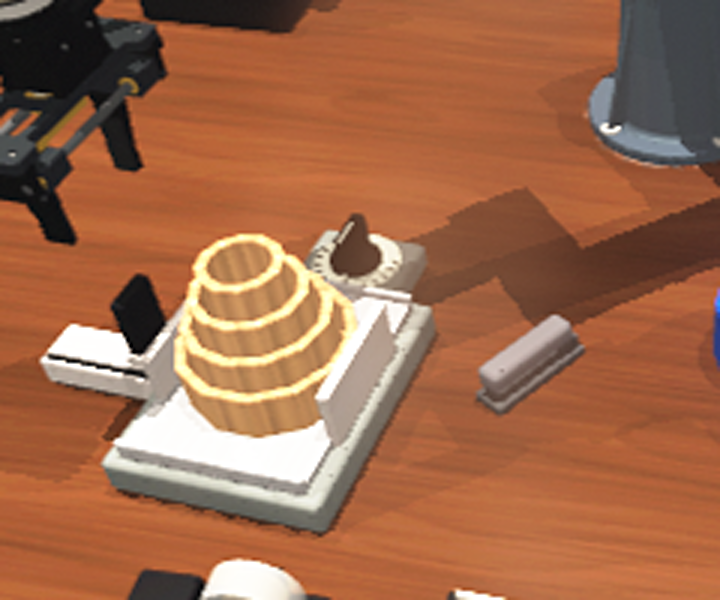

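The released jaw is still shut against the widest tub, and the tubs are nested upright. The stapler is standing at (530,360) and the knob is at zero.

```bash
python3 -c "
from h import *
print(workorder.hand_in())"
```

```text
the job is handed in; nothing more can be done
None
```

I handed in the finished job, though no verdict came back: the stapler is upright on the counter, the tare knob is on zero, the four tubs present (tub42 was absent) are nested on the pan, and the gauge jaw is shut on the widest tub at about 150 mm.

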